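Lock the utensil cup into its shelf dock with the cam lever

ROBOT

A 7-joint arm with a two-finger parallel gripper is mounted at the origin on the work surface. World frame = base frame: x ahead of the robot, y to its left, z up, the work surface at z = 0. Lengths are in m, angles in rad, forces in N, time in s.
With the tool pointing down it reaches from about 0.35 to 0.9 m from the base axis. Payload 19.9 kg.
Tool frame: the origin (TCP) lies midway between the tips of the shut fingers; the grasp point (between the pads) lies 19 mm behind it (arm.pinch_z is the distance from the TCP to the grasp point, in m); z points along the fingers, y is the line along which they close (so a half turn about z gives the same grasp; the last joint's range is limited). The gripper opens to 85 mm and grips with 20 to 120 N. Pads are 22 mm wide; open, the fingers measure 114 mm over their backs; the gripper's body (76 mm by 85 mm) begins 54 mm behind the grasp point. The pads swing forward as they close: fully open they stand 13 mm farther back than shut.
Start: joints at [1.075, 0.417, -0.01, 1.614, 0.005, 1.111, -0.053], TCP at [0.274, -0.562, 0.231] pointing down, gripper open.
Joint ranges: [-2.81, 2.81], [-0.39, 2.02], [-1.27, 1.25], [0.06, 2.57], [-1.19, 4.33], [0.19, 2], [-2.82, 2.82]. Speed limits (rad/s): [1.89, 1.89, 2.39, 2.39, 3.01, 3.01, 3.01].

INTERFACE

Orientations are given as a unit quaternion [x, y, z, w].
In Python, from bench import arm, cams, close_job gives the robot as it stands.
- The arm moves only by the tool arm_command, never from a script. Its argument "commands" is one flat list of numbers, 5 for each row, row after row: the shift along the world's x, y, z as a fraction of full scale, then the turn about the world's z as a fraction of full scale, then the opening in per cent of the stroke, from 0 (shut) to 100 (fully open). A call has 1 to 5 rows; each row is the pose to reach, as a shift and turn from the pose commanded when the call began; what a row does not reach only later rows make up. Full scale, the value 1, is 0.1 m for a shift and pi/2 rad for a turn. A row lasts 1/8 s, in which the tool goes at most 62.5 mm and 10.7 degrees, less where a joint would pass 70% of its speed; a pose out of reach is approached as far as the arm can. A call with a number of a shift or a turn outside -1 to 1 is refused whole. A call with a gripper value outside its range is refused whole. The fingers move at their own pace and stop on an object; "newtons" is the grip in N (left out, the last holds). Time passes only in rows, so rows that repeat a pose let the fingers close. It gives the time, the measured TCP pose, the force, the opening and the grip force at its end, in the units of the state.
- arm.get_obs(): the state, without advancing time (a new reading comes with each control period).
- cams.capture(name): name is "scene" or "top" or "wrist"; returns (picture, depth): 420x560x3 uint8, blue, green, red; 420x560 float32, m along the optical axis (not along the pixel's ray), 0 where there is no reading.
- cams.camera_model(name): a dict with "camera_matrix" (3x3 intrinsics, pixels), "rvec" (rotation vector, rad) and "tvec" (3), from world to camera coordinates, as OpenCV has them. Camera axes: x right, y down, z forward; pixel columns grow to the right and rows downward; lengths in m; the calibration is good to about 2 mm. A picture is of the moment at which its call begins: read the wrist's pose just before it. camera_model takes no time and is no camera call; for the wrist camera it gives the pose at the moment of the call.
- close_job(): hands the job in; it is judged then, once.
The state is a dict: "clock": time; "joints": joint angles; "joint_velocities": joint speeds; "joint_torque": joint torques, N m; "eef_pos": TCP position; "ee_rot": TCP orientation; "force": force on the tool from outside, world axes, zero at the start; "moment": the same for the moment, N m; "gripper_width": opening from 0.0 (shut) to 1.0 (fully open); "grip_force": force on a finger pad.
Only numpy, scipy, OpenCV 4.12 (cv2) and the standard library are available. Lean on these libraries where they do the work, as an engineer would, in place of code of your own. Each camera call takes 0.05 s, during which the arm holds its last target. There are 200 camera calls.

TASK

Lift the blue utensil cup out of the white drying stall, stand it on the round cork mat and let go of it to change your grip, then lower it upright into the black dock, its tongue between the two steel uprights, and swing the red cam lever a quarter turn, fully home, so that the cup is drawn flush and tight against the uprights. Keep the cup upright and leave the jar, the mug and the spoon rest where they stand.

Things in the scene. Friction and masses are not known exactly. Their poses are not given: they have to be found in the camera images.
- cup: Blue square utensil cup, open at the top, about 0.35 kg: 56 mm along its x, 48 mm along its y, 80 mm tall, walls 5 mm. Origin: centre of the underside, z up. A tongue with a pin juts from its back (+x). Starts standing in the stall, axes along the stall's within 3 degrees. In the stall only its x faces can be gripped (above the pin at the back); in the dock only its y faces.
- cup_back (a point): Foot of the cup's back face: x = 28, y = 0, z = 0 mm in the cup's frame; axes as the cup's.
- cup_pin (a point): Top of the cup's keeper pin: x = 53, y = 0, z = 32 mm in the cup's frame. The upright steel pin, 10 mm in diameter, stands on a steel tongue 10 mm wide in y, 4 to 12 mm above the cup's underside, which reaches back from the cup's back face to x = 59 mm.
- stall: White fixed drying stall: 4 mm base plate (76 x 82 mm) and two upright side plates, 50 mm along x, 6 mm thick, centred at y = +-32 mm, tops 84 mm above the shelf. The cup stands between them on the base, 5 mm to spare each side: no room for fingers. Origin: centre of underside, on the shelf. Stall and dock may swap sides (left or right of the mat).
- mat: Round cork mat, 150 mm diameter, 3 mm thick, fixed, clear of other things. Origin: centre of the underside.
- dock: Fixed dock, black base plate 4 mm thick, 96 mm wide in y, from x = -45 to 120 mm. Origin: on the shelf, 4 mm below the centre of the cup's underside when the cup is home, axes then as the cup's. The cup is lowered in from above, between the front sill and the two steel uprights, tongue in the slot, with the lever at its open end.
- dock_slot (a point): Middle of the slot between the dock's uprights, at their front faces and top: x = 28, y = 0, z = 85 mm in the dock's frame. The uprights are two steel plates 8 mm thick, 32 mm wide, 20 mm apart, 85 mm high; flares above them lean away to z = 98 mm. The home cup's back face lies against their front faces. The tongue has 5 mm play either side.
- dock_sill (a point): Inner foot of the steel sill across the dock's front: x = -34, y = 0, z = 4 mm in the dock's frame. The sill leans outward as a lead-in, its top 18 mm above the shelf. Between it and the uprights the cup has about 6 mm of play in x.
- cam_pivot (a point): On the lever's vertical turning axis: x = 77, y = 0, z = 64 mm in the dock's frame. The cam under the lever has a spiral steel jaw that, as the lever turns, sweeps over the tongue and round the far side of the keeper pin (the side towards the cup) and draws the cup towards the dock's +x.
- lever_grip (a point): Grip point of the red lever, 80 mm from the pivot axis, 64 mm above the shelf: centre of an upright blade 12 mm thick, 44 mm long along the lever, from 44 to 78 mm above the shelf. Moves with the lever.
- cam_lever (a joint): Angle of the cam lever, rad. 0 = open: the lever points 45 degrees from the dock's +x towards its -y. Grows anticlockwise seen from above; at 1.57 it points 45 degrees towards +y; end stop 1.62. Stays where left (friction 0.12 N m). Drawing the cup in takes a few N at the grip, from about 0.4 rad on; fully tight from about 1.4 rad.
- jar: Bystander: glass jar, 72 mm diameter, 120 mm tall. Origin: centre of underside.
- mug: Bystander: blue mug, 80 mm diameter, 90 mm tall. Origin: centre of underside.
- spoon_rest: Bystander: white ceramic spoon rest, a plate 110 mm across, 18 mm high. Origin: centre of underside.
Things that resemble listed ones, but are neither listed nor needed, are in the scene too. Of the things like the cup, leave any that is green or orange; of the rest the smaller one is meant.

How it is judged:
By the outcome, as a careful person would: the job done as asked, in the order asked, and still so for the second after the job is handed in, with the robot touching nothing.
It also fails if it takes over 72 s, if anything falls off the work surface, if the arm or the gripper's body presses on something with over 40 N, if the wrist force passes 120 N, or if a joint passes its speed limit or range.

## Working session

There is one attempt and no reset: what is moved stays moved. The work goes in short steps, Python scripts to look and compute and a tool call to move; the robot and the scene stay as the last step left them, time stands still between calls to the robot, and variables do not carry over. Pictures are saved under pics/ and viewed, at most 10 in all, crops included, and the job is handed in when it is done.

Besides the shell and the picture viewer there is one more tool, called after "Call:" as name(argument=value, ...) on one line, values as JSON. arm_command: Moves the arm, as the interface text tells. Its arguments: {"type":"object","properties":{"commands":{"type":"array"},"newtons":{"type":"number"}},"required":["commands"]}

```bash
mkdir -p pics
cat > h.py <<'E'
import numpy as np, cv2
from bench import arm, cams, close_job
def cap(n):
    m=cams.camera_model(n); p,d=cams.capture(n)
    K=np.array(m["camera_matrix"],float);R=cv2.Rodrigues(np.array(m["rvec"],float))[0];t=np.array(m["tvec"],float).ravel()
    return p,d,K,R,t
def cloud(d,K,R,t):
    v,u=np.indices(d.shape)
    c=np.stack([(u-K[0,2])/K[0,0]*d,(v-K[1,2])/K[1,1]*d,d],-1)
    return (c-t)@R
def ray(u,v,z,K,R,t):
    d=R.T@np.array([(u-K[0,2])/K[0,0],(v-K[1,2])/K[1,1],1]);o=-R.T@t
    return o+d*(z-o[2])/d[2]
def proj(P,K,R,t):
    c=R@np.array(P,float)+t; return (K@c)[:2]/c[2]
E
python3 - <<'E'
from h import *
for n in ["scene","top"]:
    p,d,K,R,t=cap(n); cv2.imwrite(f"pics/{n}0.png",p); np.savez(f"{n}0.npz",p=p,d=d,K=K,R=R,t=t); print(n,-R.T@t,R[2])
o=arm.get_obs();print(o,arm.pinch_z)
E
```

```text
scene [1.13660835 0.23398537 0.90595474] [-0.57657154 -0.22909719 -0.78427019]
top [0.42106773 0.00805366 1.56960045] [ 0.07297422 -0.01078619 -0.9972755 ]
{'clock': 0.1, 'joints': array([ 1.07549468,  0.41790157, -0.010293  ,  1.61409416,  0.00469279,
        1.11070404, -0.05299071]), 'joint_velocities': array([-7.50922384e-04, -1.60288901e-03,  4.64599371e-04, -3.28365314e-03,
        2.39619731e-03,  5.30602385e-04,  5.73339272e-05]), 'joint_torque': array([ 1.01839491e-03, -8.65814853e+01,  6.80183116e-01, -4.35637343e+01,
        1.91075489e-02,  5.00141483e-03,  5.09336616e-06]), 'eef_pos': array([ 0.27384619, -0.56147386,  0.23073914]), 'ee_rot': array([ 9.74367572e-01,  2.24961201e-01, -1.61744329e-04, -5.17003808e-04]), 'force': array([ 0.32559492, -0.00401564, -0.30244257]), 'moment': array([0.02203582, 0.03733007, 0.00200349]), 'grip_force': 0.0, 'gripper_width': 0.999176146060768} 0.0187
```

View pics/scene0.png

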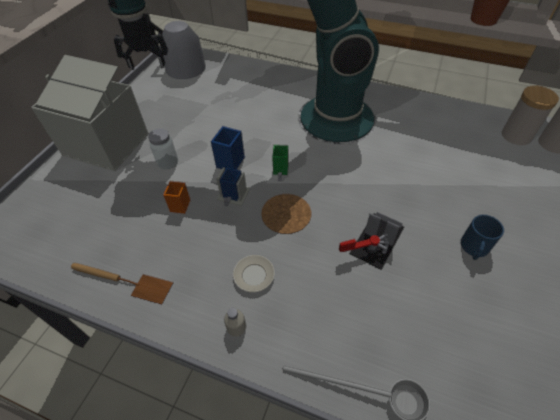

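View pics/top0.png

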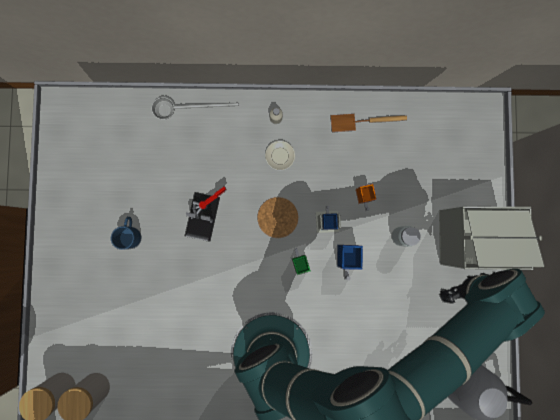

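The scene view shows two blue cups, at (228,148) and (232,184). In the top view they are at (350,257), the large one, and (329,221), the small one between white plates. The orange cup is at (366,193) and the green at (301,264) in the top view. The small blue one fits the description, so I'll confirm it in an enlarged crop. The dock is at (203,215) in the top view with its red lever, and the mat is at (278,217).

Run:
```python
from h import *
S=np.load("scene0.npz");T=np.load("top0.npz")
def crop(p,x,y,w,h,W,H): return cv2.resize(p[y:y+h,x:x+w],(W,H),interpolation=cv2.INTER_CUBIC)
a=np.hstack([crop(T['p'],290,170,90,68,400,300),crop(T['p'],165,180,90,68,400,300)])
b=np.hstack([crop(S['p'],190,120,120,90,400,300),crop(S['p'],320,195,100,75,400,300)])
cv2.imwrite("pics/crop1.png",np.vstack([a,b]))
for nm,D in (("top",T),("scene",S)):
    p=D['p'];hsv=cv2.cvtColor(p,cv2.COLOR_BGR2HSV);X=cloud(D['d'],D['K'],D['R'],D['t'])
    for c,lo,hi in (("blue",(100,110,30),(128,255,255)),("red",(0,200,100),(6,255,255)),("cork",(8,60,60),(22,200,220)),("black",(0,0,0),(180,90,45))):
        m=cv2.inRange(hsv,lo,hi)
        n,l,s,ce=cv2.connectedComponentsWithStats(m)
        for i in range(1,n):
            if s[i,4]>60:
                q=X[(l==i)&(D['d']>0)]
                if len(q) and q[:,0].min()>0.15 and q[:,0].max()<1: print(nm,c,ce[i].round(),s[i,4],"med",np.median(q,0).round(3),"min",np.percentile(q,3,axis=0).round(3),"max",np.percentile(q,97,axis=0).round(3))
```

```text
top blue [330. 221.] 216 med [ 0.474 -0.202  0.034] min [ 0.45  -0.221  0.022] max [ 0.498 -0.173  0.087]
top blue [126. 236.] 498 med [0.415 0.528 0.034] min [ 0.379  0.478 -0.   ] max [0.465 0.553 0.092]
top blue [350. 256.] 563 med [ 0.352 -0.271  0.059] min [ 0.316 -0.297  0.028] max [ 0.39  -0.232  0.119]
top red [211. 198.] 139 med [0.548 0.223 0.055] min [0.519 0.175 0.012] max [0.585 0.258 0.082]
top cork [357. 121.] 622 med [ 0.85  -0.278  0.005] min [ 0.814 -0.473 -0.003] max [ 0.871 -0.215  0.022]
top cork [277. 217.] 1316 med [ 0.489 -0.015  0.003] min [ 0.424 -0.08  -0.004] max [0.555 0.048 0.009]
top black [200. 197.] 93 med [0.56  0.271 0.003] min [ 0.545  0.241 -0.003] max [0.574 0.29  0.011]
top black [203. 221.] 621 med [0.464 0.25  0.004] min [ 0.421  0.208 -0.003] max [0.542 0.308 0.012]
top black [494. 280.] 397 med [ 0.324 -0.521  0.552] min [ 0.293 -0.563  0.443] max [ 0.343 -0.481  0.576]
top black [458. 291.] 347 med [ 0.27  -0.521  0.345] min [ 0.24  -0.55   0.277] max [ 0.309 -0.464  0.552]
scene blue [228. 158.] 1483 med [ 0.388 -0.234  0.073] min [ 0.314 -0.295  0.016] max [ 0.499 -0.175  0.116]
scene blue [481. 236.] 613 med [0.434 0.512 0.061] min [0.37  0.48  0.015] max [0.476 0.549 0.091]
scene cork [177. 198.] 152 med [ 0.565 -0.324  0.017] min [ 0.532 -0.409 -0.001] max [ 0.602 -0.301  0.082]
scene cork [286. 213.] 1542 med [ 0.49  -0.014  0.004] min [ 0.424 -0.079  0.001] max [0.552 0.048 0.007]
scene cork [134. 283.] 1161 med [ 0.85  -0.276  0.004] min [ 0.812 -0.473  0.001] max [ 0.87  -0.214  0.021]
scene black [381. 228.] 116 med [0.447 0.261 0.005] min [0.419 0.251 0.002] max [0.481 0.271 0.064]
scene black [375. 253.] 599 med [0.541 0.266 0.005] min [0.443 0.21  0.002] max [0.57  0.311 0.019]
scene black [ 51. 319.] 1140 med [ 0.923 -0.788 -0.534] min [ 0.881 -1.206 -0.741] max [ 0.939 -0.783 -0.274]
```

View pics/crop1.png

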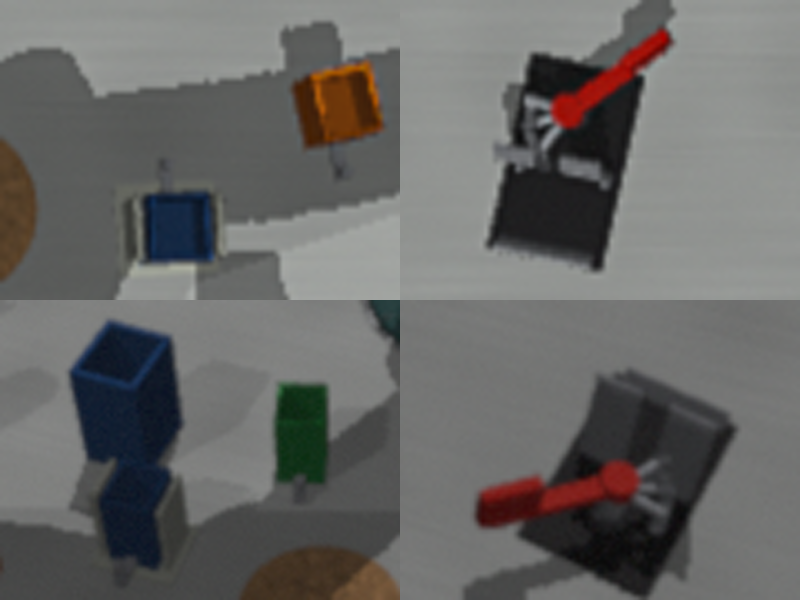

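The crop confirms it: the small blue cup stands between the white plates with its tongue towards world +x, and the larger blue one is the decoy. Next I measure the cup, stall, mat and dock.

Run:
```python
from h import *
for nm in ("top","scene"):
    D=np.load(nm+"0.npz");p=D['p'];hsv=cv2.cvtColor(p,cv2.COLOR_BGR2HSV);X=cloud(D['d'],D['K'],D['R'],D['t']);ok=D['d']>0
    def box(x0,x1,y0,y1,z0,z1): return ok&(X[...,0]>x0)&(X[...,0]<x1)&(X[...,1]>y0)&(X[...,1]<y1)&(X[...,2]>z0)&(X[...,2]<z1)
    def rect(m,n):
        q=X[m]; 
        if len(q)<5: print(nm,n,"few",len(q));return
        r=cv2.minAreaRect(q[:,:2].astype(np.float32)*1000); print(nm,n,len(q),"med",np.median(q,0).round(3),"rect",np.round(r[0],0),np.round(r[1],0),round(r[2],1))
    blue=cv2.inRange(hsv,(100,110,30),(128,255,255))>0
    rect(blue&box(.43,.54,-.25,-.15,.076,.095),"rim")
    rect(box(.40,.56,-.26,-.14,.076,.095),"rim+plates")
    rect(~blue&box(.50,.56,-.26,-.14,.006,.045),"pin")
    black=cv2.inRange(hsv,(0,0,0),(180,110,60))>0
    rect(black&box(.38,.65,.15,.36,-.003,.011),"plate")
    rect(box(.40,.65,.15,.36,.082,.105),"flares")
    red=cv2.inRange(hsv,(0,170,70),(8,255,255))+cv2.inRange(hsv,(174,170,70),(180,255,255))>0
    rect(red&box(.40,.65,.12,.36,.05,.09),"lever")
    q=X[red&box(.40,.65,.12,.36,.05,.09)];i=np.argsort(q[:,1]);print("lever ends",np.median(q[i[:8]],0).round(3),np.median(q[i[-20:]],0).round(3))
    q=X[box(.40,.65,.15,.36,.082,.105)]; l=cv2.fitLine(q[:,:2].astype(np.float32),cv2.DIST_HUBER,0,.01,.01).ravel();print("flare line",l.round(3))
```

```text
top rim 66 med [ 0.474 -0.2    0.083] rect [ 474. -197.] [49. 49.] 0.7
top rim+plates 138 med [ 0.473 -0.201  0.083] rect [ 474. -197.] [55. 71.] 0.7
top pin 51 med [ 0.516 -0.192  0.012] rect [ 531. -199.] [ 52. 116.] 6.3
top plate 756 med [0.475 0.257 0.004] rect [490. 259.] [ 95. 161.] 79.4
top flares 69 med [0.486 0.248 0.092] rect [512. 221.] [ 63. 156.] 35.7
top lever 129 med [0.552 0.22  0.057] rect [557. 217.] [ 25. 108.] 41.0
lever ends [0.583 0.173 0.077] [0.527 0.254 0.055]
flare line [0.165 0.986 0.486 0.266]
scene rim 137 med [ 0.475 -0.198  0.083] rect [ 471. -196.] [58. 48.] 2.6
scene rim+plates 238 med [ 0.473 -0.198  0.084] rect [ 472. -196.] [58. 71.] 2.2
scene pin 59 med [ 0.52  -0.192  0.017] rect [ 515. -188.] [28. 65.] 0.6
scene plate 810 med [0.533 0.263 0.005] rect [489. 260.] [ 96. 163.] 78.5
scene flares 100 med [0.486 0.26  0.091] rect [506. 229.] [ 62. 137.] 34.5
scene lever 208 med [0.547 0.225 0.055] rect [552. 214.] [ 24. 110.] 32.9
lever ends [0.587 0.175 0.077] [0.529 0.257 0.056]
flare line [0.186 0.983 0.484 0.254]
```

Call:
arm_command(commands=[0.25, 0.5, 0, 0.1, 100, 0.5, 1, 0, 0.2, 100], newtons=40)

```text
clock: 0.35
eef_pos: [0.3243, -0.4603, 0.2307]
ee_rot: [0.926, 0.377, -0.0, -0.0]
force: [1.1, 0.5, -0.4]
gripper_width: 1.005
grip_force: 0.0
```

Call:
arm_command(commands=[0.25, 0.5, 0, 0.1, 100, 0.5, 1, 0, 0.2, 100])

```text
clock: 0.6
eef_pos: [0.3744, -0.3599, 0.2311]
ee_rot: [0.856, 0.517, -0.0, -0.0]
force: [1.4, -0.3, 0.0]
gripper_width: 1.002
grip_force: 0.0
```

Call:
arm_command(commands=[0.25, 0.5, 0, 0.1, 100, 0.5, 1, 0, 0.2, 100])

```text
clock: 0.85
eef_pos: [0.4244, -0.26, 0.2312]
ee_rot: [0.764, 0.645, -0.0, -0.0]
force: [1.6, -0.9, -0.5]
gripper_width: 1.0
grip_force: 0.0
```

Call:
arm_command(commands=[0.25, 0.3, 0, 0.06, 100, 0.5, 0.65, 0, 0.11, 100, 0.5, 0.65, 0, 0.11, 100])

```text
clock: 1.23
eef_pos: [0.4753, -0.1939, 0.2311]
ee_rot: [0.706, 0.708, 0.0, -0.0]
force: [-0.1, -0.4, -0.3]
gripper_width: 0.996
grip_force: 0.0
```

```bash
cat >> h.py <<'E'
from scipy.spatial.transform import Rotation
def st():
    o=arm.get_obs();M=Rotation.from_quat(o["ee_rot"]).as_matrix();y=M[:,1]
    print("t",round(o["clock"],2),"tcp",o["eef_pos"].round(4),"closing deg",round(np.degrees(np.arctan2(y[1],y[0])),1),"tz",M[:,2].round(3),"w",round(o["gripper_width"],3),"gf",round(o["grip_force"],1),"F",o["force"].round(1),"j",o["joints"].round(2))
    return o
E
python3 - <<'E'
from h import *
st()
p,d,K,R,t=cap("wrist");cv2.imwrite("pics/w1.png",p)
np.savez("w1.npz",p=p,d=d,K=K,R=R,t=t)
X=cloud(d,K,R,t);hsv=cv2.cvtColor(p,cv2.COLOR_BGR2HSV);blue=cv2.inRange(hsv,(100,110,30),(128,255,255))>0
near=(d>0)&(abs(X[...,0]-.473)<.05)&(abs(X[...,1]+.197)<.05)
q=X[blue&near&(abs(X[...,2]-.084)<.006)];print(len(q),cv2.minAreaRect(q[:,:2].astype(np.float32)*1000),np.median(q[:,2]))
E
```

```text
t 1.23 tcp [ 0.4753 -0.1939  0.2311] closing deg 0.2 tz [ 0.     0.001 -1.   ] w 0.996 gf 0.0 F [-0.1 -0.4 -0.3] j [ 0.68  0.24 -0.41  1.88  0.11  1.04  0.23]
1075 ((471.7288818359375, -200.20870971679688), (54.91139221191406, 48.151676177978516), 2.6851823329925537) 0.08355222123249632
```

View pics/w1.png

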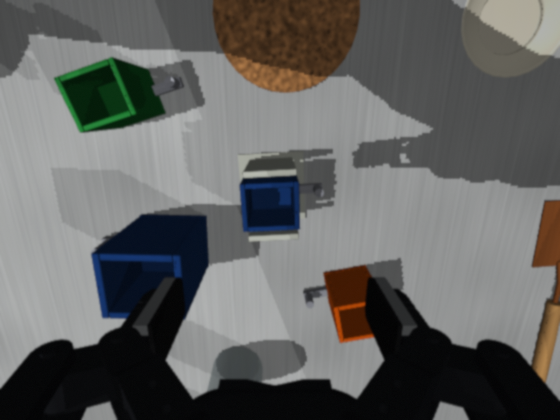

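The wrist view shows the small blue cup at (272,205), its tongue pointing right (+x), clear of the green (110,95), the large blue (140,275) and the orange (350,300). Descending.

Call:
arm_command(commands=[-0.035, -0.05, -0.45, 0.02, 100, -0.035, -0.05, -0.9, 0.02, 100, -0.035, -0.05, -0.9, 0.02, 100])

```text
clock: 1.65
eef_pos: [0.4683, -0.202, 0.1391]
ee_rot: [0.697, 0.717, -0.001, -0.003]
force: [-0.5, -0.2, 1.3]
gripper_width: 1.001
grip_force: 0.0
```

Call:
arm_command(commands=[0, 0, -0.4, 0, 100, 0, 0, -0.7, 0, 100, 0, 0, -0.93, 0, 100, 0, 0, -0.93, 0, 100])

```text
clock: 2.15
eef_pos: [0.4704, -0.2023, 0.0488]
ee_rot: [0.697, 0.717, -0.0, -0.0]
force: [-0.5, 0.0, 1.2]
gripper_width: 0.998
grip_force: 0.0
```

Call:
arm_command(commands=[0, 0, 0, 0, 50, 0, 0, 0, 0, 50, 0, 0, 0, 0, 50, 0, 0, 0, 0, 50, 0, 0, 0, 0, 50], newtons=40)

```text
clock: 2.78
eef_pos: [0.4712, -0.2023, 0.0499]
ee_rot: [0.697, 0.717, 0.0, 0.001]
force: [-2.9, 0.4, 13.2]
gripper_width: 0.648
grip_force: 39.8
```

Call:
arm_command(commands=[0, 0, 0.2, 0, 50, 0, 0, 0.5, 0, 50, 0, 0, 0.8, 0, 50, 0, 0, 1, 0, 50, 0, 0, 1, 0, 50])

```text
clock: 3.4
eef_pos: [0.4712, -0.2022, 0.15]
ee_rot: [0.697, 0.717, 0.0, 0.002]
force: [-0.0, 0.7, -4.1]
gripper_width: 0.649
grip_force: 45.2
```

Call:
arm_command(commands=[0, 0.4, 0.1, 0, 50, 0.1, 0.9, 0.1, 0, 50, 0.1, 1, 0.1, 0, 50])

```text
clock: 3.78
eef_pos: [0.4806, -0.0986, 0.1578]
ee_rot: [0.695, 0.719, 0.0, -0.0]
force: [0.7, -0.9, -2.2]
gripper_width: 0.651
grip_force: 45.1
```

Run:
```python
from h import *
o=st();tc=o["eef_pos"]
p,d,K,R,t=cap("scene");X=cloud(d,K,R,t);hsv=cv2.cvtColor(p,cv2.COLOR_BGR2HSV);blue=cv2.inRange(hsv,(100,110,30),(128,255,255))>0
q=X[(d>0)&blue&(abs(X[...,0]-tc[0])<.07)&(abs(X[...,1]-tc[1])<.06)&(X[...,2]>.05)]
print(len(q),np.percentile(q,[2,50,98],axis=0).round(3))
```

```text
t 3.77 tcp [ 0.4806 -0.0986  0.1578] closing deg 1.9 tz [-0.     0.001 -1.   ] w 0.651 gf 45.1 F [ 0.7 -0.9 -2.2] j [ 0.53  0.3  -0.45  2.    0.17  0.88  0.02]
419 [[ 0.455 -0.113  0.122]
 [ 0.502 -0.08   0.161]
 [ 0.509 -0.068  0.217]]
```

Call:
arm_command(commands=[0.02, 0.4, 0, -0.05, 50, 0.05, 0.85, -0.2, -0.1, 50, 0.05, 0.85, -0.5, -0.145, 50, 0.05, 0.85, -0.8, -0.145, 50, 0.05, 0.85, -0.8, -0.145, 50])

```text
clock: 4.45
eef_pos: [0.484, -0.0175, 0.0764]
ee_rot: [0.774, 0.634, -0.002, -0.001]
force: [0.6, -0.5, -2.6]
gripper_width: 0.647
grip_force: 45.0
```

Call:
arm_command(commands=[0, 0, -0.15, 0, 50, 0, 0, -0.24, 0, 50, 0, 0, -0.28, 0, 50, 0, 0, -0.28, 0, 50])

```text
clock: 4.95
eef_pos: [0.4855, -0.0167, 0.0502]
ee_rot: [0.774, 0.634, -0.0, -0.0]
force: [-0.1, 0.2, -2.7]
gripper_width: 0.647
grip_force: 45.1
```

Call:
arm_command(commands=[0, 0, -0.01, 0, 50, 0, 0, -0.015, 0, 50, 0, 0, -0.02, 0, 50])

```text
clock: 5.32
eef_pos: [0.4857, -0.0167, 0.049]
ee_rot: [0.774, 0.634, 0.0, 0.0]
force: [-8.3, -0.6, 24.3]
gripper_width: 0.653
grip_force: 47.8
```

Contact with the mat. Release, rise clear, and turn +90°.

Call:
arm_command(commands=[0, 0, 0.01, 0, 70, 0, 0, 0.01, 0, 100, 0, 0, 0.01, 0, 100, 0, 0, 0.01, 0, 100, 0, 0, 0.01, 0, 100])

```text
clock: 5.95
eef_pos: [0.4855, -0.0167, 0.0492]
ee_rot: [0.774, 0.634, -0.0, -0.0]
force: [0.1, 0.0, -0.7]
gripper_width: 0.999
grip_force: 0.0
```

Call:
arm_command(commands=[0, 0, 0.3, 0, 100, 0, 0, 0.6, 0, 100, 0, 0, 0.9, 0, 100, 0, 0, 1, 0, 100])

```text
clock: 6.45
eef_pos: [0.4861, -0.0168, 0.1507]
ee_rot: [0.774, 0.634, 0.001, 0.001]
force: [0.2, 0.3, -0.0]
gripper_width: 1.002
grip_force: 0.0
```

Call:
arm_command(commands=[0, 0, 0.4, 0.1, 100, 0, 0, 0.4, 0.2, 100, 0, 0, 0.4, 0.3, 100, 0, 0, 0.4, 0.4, 100, 0, 0, 0.4, 0.5, 100])

```text
clock: 7.08
eef_pos: [0.4852, -0.0168, 0.1886]
ee_rot: [0.47, 0.883, -0.0, -0.0]
force: [-0.0, -0.1, 0.0]
gripper_width: 0.996
grip_force: 0.0
```

Call:
arm_command(commands=[0, 0, 0, 0.1, 100, 0, 0, 0, 0.2, 100, 0, 0, 0, 0.3, 100, 0, 0, 0, 0.4, 100, 0, 0, 0, 0.5, 100])

```text
clock: 7.7
eef_pos: [0.4852, -0.0167, 0.1886]
ee_rot: [0.096, 0.995, 0.0, -0.0]
force: [-1.0, -0.3, -0.2]
gripper_width: 1.002
grip_force: 0.0
```

Run:
```python
from h import *
st()
p,d,K,R,t=cap("wrist");cv2.imwrite("pics/w2.png",p)
X=cloud(d,K,R,t);hsv=cv2.cvtColor(p,cv2.COLOR_BGR2HSV);blue=cv2.inRange(hsv,(100,110,30),(128,255,255))>0
q=X[blue&(d>0)&(abs(X[...,0]-.486)<.06)&(abs(X[...,1]+.017)<.06)&(abs(X[...,2]-.083)<.006)];print(len(q),cv2.minAreaRect(q[:,:2].astype(np.float32)*1000),np.median(q[:,2]))
```

```text
t 7.7 tcp [ 0.4852 -0.0167  0.1886] closing deg 78.9 tz [-0.001  0.    -1.   ] w 1.002 gf 0.0 F [-1.  -0.3 -0.2] j [ 0.6   0.29 -0.73  1.98  0.24  0.96  1.13]
1251 ((486.6473083496094, -14.50531005859375), (46.48406219482422, 55.781131744384766), 79.67576599121094) 0.08258677323925394
```

View pics/w2.png

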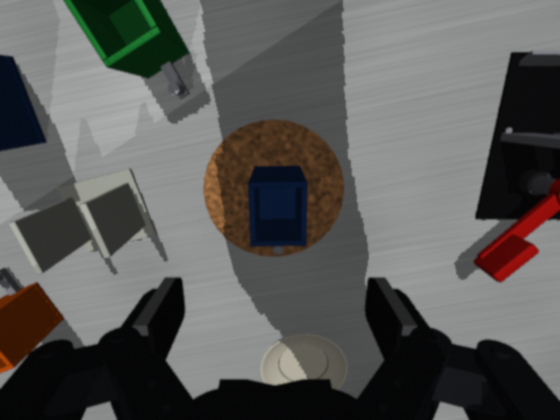

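The view shows the cup standing upright and alone on the mat at (277,210), tongue down in the image (+x). Now I regrip it on the y faces.

Call:
arm_command(commands=[0.015, 0.02, -0.4, 0, 100, 0.015, 0.02, -0.8, 0, 100, 0.015, 0.02, -1, 0, 100])

```text
clock: 8.12
eef_pos: [0.4858, -0.0146, 0.0869]
ee_rot: [0.1, 0.995, 0.0, -0.001]
force: [0.2, -0.2, 0.5]
gripper_width: 1.001
grip_force: 0.0
```

Call:
arm_command(commands=[0, 0, -0.25, 0, 100, 0, 0, -0.46, 0, 100, 0, 0, -0.46, 0, 100, 0, 0, -0.46, 0, 45, 0, 0, -0.46, 0, 40])

```text
clock: 8.75
eef_pos: [0.4874, -0.0148, 0.044]
ee_rot: [0.099, 0.995, -0.0, 0.001]
force: [-0.1, -0.3, -0.6]
gripper_width: 0.607
grip_force: 0.0
```

Call:
arm_command(commands=[0, 0, 0, 0, 40, 0, 0, 0, 0, 40, 0, 0, 0, 0, 40, 0, 0, 0, 0, 40])

```text
clock: 9.25
eef_pos: [0.4875, -0.0148, 0.0441]
ee_rot: [0.099, 0.995, -0.0, 0.001]
force: [-2.0, 0.1, 6.2]
gripper_width: 0.56
grip_force: 39.9
```

Call:
arm_command(commands=[0, 0, 0.3, 0, 40, 0, 0, 0.7, 0, 40, 0, 0, 1, 0, 40, 0, 0, 1, 0, 40])

```text
clock: 9.75
eef_pos: [0.4879, -0.015, 0.1452]
ee_rot: [0.099, 0.995, -0.0, 0.002]
force: [0.4, -0.2, -3.2]
gripper_width: 0.556
grip_force: 43.1
```

Call:
arm_command(commands=[-0.1, 0.4, 0.3, 0, 40, -0.2, 0.8, 0.5, 0, 40, -0.2, 1, 0.5, 0, 40, -0.2, 1, 0.5, 0, 40])

```text
clock: 10.25
eef_pos: [0.4664, 0.0864, 0.1926]
ee_rot: [0.098, 0.995, -0.0, -0.0]
force: [1.3, -0.1, -2.7]
gripper_width: 0.556
grip_force: 43.3
```

Call:
arm_command(commands=[-0.2, 0.3, 0, 0, 40, -0.3, 0.55, 0, 0, 40, -0.3, 0.55, 0, 0, 40])

```text
clock: 10.62
eef_pos: [0.4362, 0.1408, 0.1926]
ee_rot: [0.098, 0.995, -0.0, -0.0]
force: [0.2, -0.3, -2.3]
gripper_width: 0.556
grip_force: 43.3
```

Run:
```python
from h import *
st()
p,d,K,R,t=cap("wrist");cv2.imwrite("pics/w3.png",p);np.savez("w3.npz",p=p,d=d,K=K,R=R,t=t)
X=cloud(d,K,R,t);hsv=cv2.cvtColor(p,cv2.COLOR_BGR2HSV);ok=d>0
# dock frame guess
a=np.radians(-11);c,s=np.cos(a),np.sin(a);O=np.array([.4527,.2667])
L=(X[...,:2]-O)@np.array([[c,-s],[s,c]])
reg=ok&(L[...,0]>-.07)&(L[...,0]<.14)&(abs(L[...,1])<.07)
black=cv2.inRange(hsv,(0,0,0),(180,120,60))>0
m=reg&black&(abs(X[...,2]-.004)<.004);q=X[m];print("plate",len(q),cv2.minAreaRect(q[:,:2].astype(np.float32)*1000))
for z0,z1 in((.08,.088),(.088,.094),(.094,.102)):
    q=L[reg&(X[...,2]>z0)&(X[...,2]<z1)&(abs(L[...,0]-.035)<.02)]
    if len(q): print("upr z",z0,len(q),"x",np.percentile(q[:,0],[3,50,97]).round(4),"y",np.percentile(q[:,1],[3,97]).round(4))
q=L[reg&(X[...,2]>.02)&(X[...,2]<.078)&(abs(L[...,0]-.028)<.012)]
print("front",len(q)); 
if len(q)>20: print(np.percentile(q,[5,50,95],axis=0).round(4))
h=L[reg&(X[...,2]>.045)&(abs(L[...,0]-.028)<.02)][:,1]; print("y hist",np.histogram(h,bins=np.arange(-.05,.051,.004)))
q=L[reg&(X[...,2]>.012)&(X[...,2]<.022)&(L[...,0]<-.025)];print("sill",len(q)); 
if len(q)>20: print(np.percentile(q,[5,50,95],axis=0).round(4))
b=cv2.inRange(hsv,(100,110,20),(128,255,255))>0
q=X[b&ok&(X[...,2]>.1)];print("cup",len(q),np.percentile(q,[2,50,98],axis=0).round(3),cv2.minAreaRect(q[q[:,2]>np.percentile(q[:,2],60)][:,:2].astype(np.float32)*1000))
```

```text
t 10.62 tcp [0.4362 0.1408 0.1926] closing deg 78.7 tz [-0.001 -0.    -1.   ] w 0.556 gf 43.3 F [ 0.2 -0.3 -2.3] j [ 0.36  0.25 -0.83  2.03  0.23  0.95  0.79]
plate 7352 ((487.9171447753906, 255.97796630859375), (95.09154510498047, 162.72012329101562), 78.48994445800781)
upr z 0.08 566 x [0.0263 0.0281 0.0323] y [-0.0451  0.0365]
upr z 0.088 513 x [0.0292 0.0314 0.0342] y [-0.0448  0.0367]
upr z 0.094 629 x [0.0324 0.0349 0.0386] y [-0.0439  0.0364]
front 1674
[[ 0.0262 -0.0451]
 [ 0.0268  0.0066]
 [ 0.0329  0.0342]]
y hist (array([  0, 253, 160, 154, 161, 153, 156, 158, 154,  25,   0,   0,   0,
         3, 341, 186, 162, 149, 153, 163, 158, 148,  23,   0,   0]), array([-0.05 , -0.046, -0.042, -0.038, -0.034, -0.03 , -0.026, -0.022,
       -0.018, -0.014, -0.01 , -0.006, -0.002,  0.002,  0.006,  0.01 ,
        0.014,  0.018,  0.022,  0.026,  0.03 ,  0.034,  0.038,  0.042,
        0.046,  0.05 ]))
sill 563
[[-0.045  -0.0397]
 [-0.0422 -0.0026]
 [-0.0387  0.0332]]
cup 20498 [[0.405 0.118 0.164]
 [0.44  0.141 0.216]
 [0.462 0.167 0.232]] ((435.3482971191406, 141.09310913085938), (50.42158889770508, 56.87384033203125), 79.20301055908203)
```

View pics/w3.png

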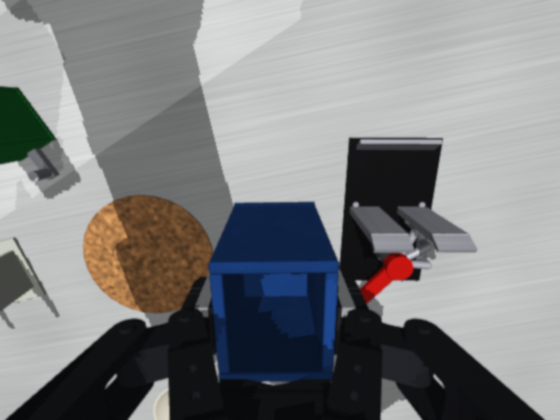

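The wrist view shows the dock at (395,205), its slot between the uprights at about (410,210), and the cup held upright at (275,300). The wrist camera sees the cup and dock together, so I use its relative measurement: move +12 mm in x and +122 mm in y.

Call:
arm_command(commands=[0.04, 0.4, 0, 0, 40, 0.08, 0.8, 0, 0, 40, 0.12, 1, 0, 0, 40, 0.12, 1, 0, 0, 40])

```text
clock: 11.18
eef_pos: [0.4493, 0.2403, 0.1925]
ee_rot: [0.099, 0.995, 0.0, -0.001]
force: [-0.3, -0.4, -2.4]
gripper_width: 0.559
grip_force: 43.3
```

Call:
arm_command(commands=[0, 0.22, 0, 0, 40, 0, 0.22, 0, 0, 40, 0, 0.22, -0.2, 0, 40, 0, 0.22, -0.4, 0, 40, 0, 0.22, -0.4, 0, 40])

```text
clock: 11.8
eef_pos: [0.4481, 0.2611, 0.1511]
ee_rot: [0.099, 0.995, -0.001, -0.002]
force: [0.7, 0.2, -3.2]
gripper_width: 0.557
grip_force: 43.2
```

Run:
```python
from h import *
st()
p,d,K,R,t=cap("wrist")
X=cloud(d,K,R,t);hsv=cv2.cvtColor(p,cv2.COLOR_BGR2HSV);ok=d>0
a=np.radians(-11.2);c,s=np.cos(a),np.sin(a);O=np.array([.4507,.2630]);W=np.array([[c,-s],[s,c]])
L=(X[...,:2]-O)@W
reg=ok&(L[...,0]>-.07)&(L[...,0]<.14)&(abs(L[...,1])<.07)
q=L[reg&(X[...,2]>.012)&(X[...,2]<.022)&(L[...,0]<-.025)];print("sill",len(q)); 
if len(q)>20: print(np.percentile(q,[3,50,97],axis=0).round(4))
for z0 in (.08,.094):
  h=L[reg&(X[...,2]>z0)&(X[...,2]<.102)&(L[...,0]>.02)&(L[...,0]<.05)]
  if len(h):print(len(h),np.percentile(h,[3,50,97],axis=0).round(4),np.histogram(h[:,1],bins=np.arange(-.05,.051,.004))[0])
b=cv2.inRange(hsv,(100,110,20),(128,255,255))>0
q=L[b&ok&(X[...,2]>.12)&reg];r=cv2.minAreaRect(q[abs(q[:,0])<.1].astype(np.float32)*1000);print("cup in dock frame",r)
s_,ds,*k=cap("scene");t_=cap("top")[0]
A=cv2.resize(s_[180:285,310:450],(800,600))
cv2.imwrite("pics/s4.png",A)
```

```text
t 11.8 tcp [0.4481 0.2611 0.1511] closing deg 78.6 tz [-0.003 -0.002 -1.   ] w 0.557 gf 43.2 F [ 0.7  0.2 -3.2] j [ 0.07  0.44 -0.8   1.93  0.39  0.94  0.45]
sill 681
[[-0.044  -0.0366]
 [-0.0414  0.0014]
 [-0.0372  0.0388]]
cup in dock frame ((-2.9739608764648438, -2.309642791748047), (50.44404983520508, 57.053646087646484), 89.90763854980469)
```

View pics/s4.png

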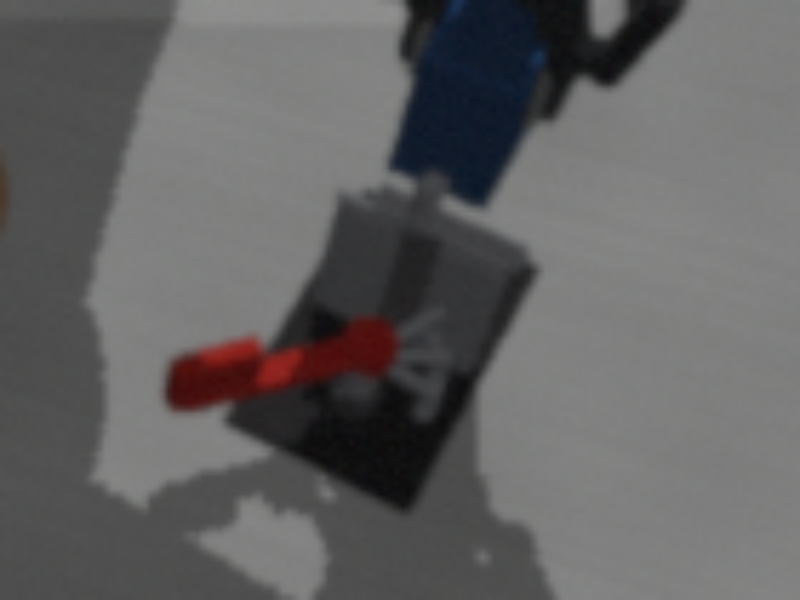

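The crop shows the cup (465,110) above the dock with its tongue (432,185) over the slot (412,260). Shift +3 mm in y and descend.

Call:
arm_command(commands=[0, 0.03, 0, 0, 40, 0, 0.03, -0.15, 0, 40, 0, 0.03, -0.3, 0, 40, 0, 0.03, -0.45, 0, 40, 0, 0.03, -0.45, 0, 40])

```text
clock: 12.58
eef_pos: [0.4483, 0.2649, 0.1068]
ee_rot: [0.099, 0.995, -0.001, -0.001]
force: [-0.1, 0.7, -3.0]
gripper_width: 0.557
grip_force: 43.2
```

Call:
arm_command(commands=[0, 0, -0.15, 0, 40, 0, 0, -0.3, 0, 40, 0, 0, -0.4, 0, 40, 0, 0, -0.45, 0, 40, 0, 0, -0.45, 0, 40])

```text
clock: 13.2
eef_pos: [0.4489, 0.2653, 0.0631]
ee_rot: [0.099, 0.995, -0.0, -0.0]
force: [-0.9, 0.3, -2.7]
gripper_width: 0.561
grip_force: 43.4
```

Call:
arm_command(commands=[0, 0, -0.06, 0, 40, 0, 0, -0.12, 0, 40, 0, 0, -0.14, 0, 40, 0, 0, -0.14, 0, 40])

```text
clock: 13.7
eef_pos: [0.4489, 0.2653, 0.0492]
ee_rot: [0.099, 0.995, -0.0, -0.0]
force: [-0.0, 0.7, -2.2]
gripper_width: 0.557
grip_force: 43.4
```

Call:
arm_command(commands=[0, 0, -0.02, 0, 40, 0, 0, -0.035, 0, 40, 0, 0, -0.045, 0, 40, 0, 0, -0.045, 0, 40])

```text
clock: 14.2
eef_pos: [0.449, 0.2653, 0.0451]
ee_rot: [0.099, 0.995, -0.0, 0.0]
force: [-2.6, -1.7, 6.9]
gripper_width: 0.56
grip_force: 44.1
```

Call:
arm_command(commands=[0, 0, 0.005, 0, 70, 0, 0, 0.005, 0, 100, 0, 0, 0.005, 0, 100, 0, 0, 0.005, 0, 100, 0, 0, 0.005, 0, 100])

```text
clock: 14.82
eef_pos: [0.449, 0.2653, 0.0452]
ee_rot: [0.099, 0.995, -0.0, -0.0]
force: [0.7, -0.5, -0.8]
gripper_width: 1.001
grip_force: 0.0
```

Call:
arm_command(commands=[0, 0, 0.3, 0, 100, 0, 0, 0.6, 0, 100, 0, 0, 1, 0, 100, 0, 0, 1, 0, 100])

```text
clock: 15.32
eef_pos: [0.4501, 0.266, 0.1476]
ee_rot: [0.099, 0.995, 0.001, 0.002]
force: [0.2, -0.0, -0.1]
gripper_width: 1.0
grip_force: 0.0
```

Call:
arm_command(commands=[0, 0, 0.5, -0.1, 100, 0.2, -0.4, 0.8, -0.2, 100, 0.3, -0.8, 0.8, -0.3, 100, 0.3, -0.8, 0.8, -0.4, 100, 0.3, -0.8, 0.8, -0.5, 100])

```text
clock: 15.95
eef_pos: [0.479, 0.1845, 0.2245]
ee_rot: [0.475, 0.88, -0.0, -0.0]
force: [-0.4, 0.4, -0.7]
gripper_width: 0.996
grip_force: 0.0
```

Run:
```python
from h import *
st()
p,d,K,R,t=cap("wrist");cv2.imwrite("pics/w5.png",p)
X=cloud(d,K,R,t);hsv=cv2.cvtColor(p,cv2.COLOR_BGR2HSV);ok=d>0
a=np.radians(-11.2);c,s=np.cos(a),np.sin(a);O=np.array([.4507,.2642]);W=np.array([[c,-s],[s,c]])
L=(X[...,:2]-O)@W
red=cv2.inRange(hsv,(0,160,60),(8,255,255))+cv2.inRange(hsv,(173,160,60),(180,255,255))>0
m=red&ok&(X[...,0]>.45)&(X[...,0]<.65)&(X[...,1]>.1)&(X[...,1]<.3)&(X[...,2]<.1)
q=X[m];print("red",len(q),np.percentile(q,[1,50,99],axis=0).round(3))
q=X[m&(X[...,2]>.074)];r=cv2.minAreaRect(q[:,:2].astype(np.float32)*1000);print("blade top",len(q),r)
b=cv2.inRange(hsv,(100,110,20),(128,255,255))>0
m=b&ok&(abs(L[...,0])<.05)&(abs(L[...,1])<.05)&(abs(X[...,2]-.084)<.006);q=L[m];print("cup rim",len(q))
if len(q)>20: print(cv2.minAreaRect(q.astype(np.float32)*1000),np.median(X[m][:,2]))
print("lever_grip expected", O+W@np.array([.077+.08*np.cos(np.pi/4),-.08*np.sin(np.pi/4)]), "pivot",O+W@np.array([.077,0]))
```

```text
t 15.95 tcp [0.479  0.1845 0.2245] closing deg 33.3 tz [-0.001 -0.001 -1.   ] w 0.996 gf 0.0 F [-0.4  0.4 -0.7] j [ 0.15  0.29 -0.68  1.88  0.21  1.05 -0.03]
red 1839 [[0.514 0.17  0.005]
 [0.546 0.222 0.054]
 [0.585 0.26  0.079]]
blade top 406 ((573.4083251953125, 185.84349060058594), (10.916857719421387, 41.74607467651367), 37.83147048950195)
cup rim 1436
((-2.3361949920654297, 0.8811073303222656), (56.0892333984375, 47.704689025878906), 0.7575300335884094) 0.08364372996241293
lever_grip expected [0.5707372 0.1827652] pivot [0.52623355 0.24924395]
```

View pics/w5.png

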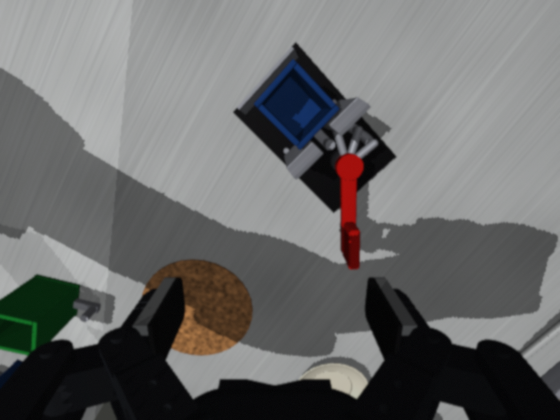

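The cup is seated in the dock at (297,103), its rim at the right height. The lever blade is at (350,245). Moving over the blade.

Call:
arm_command(commands=[0.5, 0.01, -0.2, 0.01, 60, 0.94, 0.01, -0.4, 0.02, 60, 0.94, 0.01, -0.7, 0.02, 60, 0.94, 0.01, -1, 0.02, 60, 0.94, 0.01, -1, 0.02, 60])

```text
clock: 16.62
eef_pos: [0.5716, 0.1859, 0.1229]
ee_rot: [0.457, 0.889, -0.001, -0.002]
force: [0.3, 0.8, 1.3]
gripper_width: 0.605
grip_force: 0.0
```

Call:
arm_command(commands=[0, 0, -0.3, 0, 60, 0, 0, -0.6, 0, 60, 0, 0, -0.77, 0, 60, 0, 0, -0.77, 0, 40, 0, 0, -0.77, 0, 10], newtons=20)

```text
clock: 17.25
eef_pos: [0.5736, 0.1866, 0.0496]
ee_rot: [0.458, 0.889, 0.0, 0.001]
force: [-1.8, -1.3, 1.3]
gripper_width: 0.202
grip_force: 1.6
```

Call:
arm_command(commands=[0, 0, 0, 0, 0, 0, 0, 0, 0, 0, 0, 0, 0, 0, 0, 0, 0, 0, 0, 0])

```text
clock: 17.75
eef_pos: [0.5736, 0.1866, 0.0495]
ee_rot: [0.458, 0.889, 0.001, 0.001]
force: [-1.5, -0.2, 7.8]
gripper_width: 0.172
grip_force: 20.1
```

Run:
```python
from h import *
o=st();T=o["eef_pos"]
for P in ([.5275,.250],):
    P=np.array(P);v=T[:2]-P;r=np.hypot(*v);a0=np.degrees(np.arctan2(v[1],v[0]));print("r",r,"a",a0,"lever ang rel",a0+11.2+45)
    for k in range(0,96,6):
        a=np.radians(a0+k);x=(P+r*np.array([np.cos(a),np.sin(a)])-T[:2])*10;print(k,x.round(2),round(k/90,3))
```

```text
t 17.75 tcp [0.5736 0.1866 0.0495] closing deg 35.5 tz [ 0.002  0.    -1.   ] w 0.172 gf 20.1 F [-1.5 -0.2  7.8] j [ 0.04  0.67 -0.54  1.78  0.45  0.82 -0.1 ]
r 0.07843253889829586 a -53.96357918379794 lever ang rel 2.236420816202056
0 [0. 0.] 0.0
6 [0.06 0.05] 0.067
12 [0.12 0.11] 0.133
18 [0.17 0.17] 0.2
24 [0.22 0.24] 0.267
30 [0.26 0.32] 0.333
36 [0.28 0.39] 0.4
42 [0.31 0.47] 0.467
48 [0.32 0.55] 0.533
54 [0.32 0.63] 0.6
60 [0.32 0.72] 0.667
66 [0.31 0.8 ] 0.733
72 [0.28 0.88] 0.8
78 [0.25 0.95] 0.867
84 [0.22 1.03] 0.933
90 [0.17 1.1 ] 1.0
```

Call:
arm_command(commands=[0.06, 0.05, 0, 0.067, 0, 0.12, 0.11, 0, 0.133, 0, 0.17, 0.17, 0, 0.2, 0, 0.22, 0.24, 0, 0.267, 0, 0.26, 0.32, 0, 0.333, 0])

```text
clock: 18.38
eef_pos: [0.5986, 0.2191, 0.0494]
ee_rot: [0.211, 0.978, 0.0, -0.0]
force: [-11.4, -0.4, 11.7]
gripper_width: 0.173
grip_force: 20.5
```

Run:
```python
from h import *
st()
```

```text
t 18.38 tcp [0.5986 0.2191 0.0494] closing deg 65.6 tz [-0.  0. -1.] w 0.173 gf 20.5 F [-11.4  -0.4  11.7] j [ 0.06  0.75 -0.65  1.69  0.56  0.9   0.33]
```

Call:
arm_command(commands=[0.01, 0.07, 0, 0.067, 0, 0.03, 0.15, 0, 0.133, 0, 0.04, 0.23, 0, 0.2, 0, 0.04, 0.31, 0, 0.267, 0, 0.04, 0.4, 0, 0.333, 0])

```text
clock: 19.0
eef_pos: [0.6038, 0.2583, 0.0495]
ee_rot: [-0.048, 0.999, -0.0, 0.001]
force: [-4.1, -2.6, 9.2]
gripper_width: 0.179
grip_force: 19.8
```

Call:
arm_command(commands=[-0.01, 0.08, 0, 0.067, 0, -0.04, 0.16, 0, 0.133, 0, -0.07, 0.23, 0, 0.2, 0, -0.1, 0.31, 0, 0.267, 0, -0.14, 0.37, 0, 0.32, 0])

```text
clock: 19.62
eef_pos: [0.5901, 0.2944, 0.0494]
ee_rot: [-0.295, 0.955, -0.001, 0.001]
force: [3.2, -11.0, 9.7]
gripper_width: 0.174
grip_force: 20.2
```

Run:
```python
from h import *
o=st();v=o["eef_pos"][:2]-np.array([.5275,.250]);print(np.hypot(*v),np.degrees(np.arctan2(v[1],v[0]))+56.2)
```

```text
t 19.62 tcp [0.5901 0.2944 0.0494] closing deg 124.3 tz [ 0.002 -0.002 -1.   ] w 0.174 gf 20.2 F [  3.2 -11.    9.7] j [ 0.06  0.86 -0.86  1.62  0.75  1.01  1.13]
0.07672171551201284 91.5786471283055
```

Call:
arm_command(commands=[-0.01, 0.015, 0, 0.01, 0, -0.02, 0.03, 0, 0.02, 0, -0.02, 0.03, 0, 0.02, 0])

```text
clock: 20.0
eef_pos: [0.5888, 0.2963, 0.0494]
ee_rot: [-0.308, 0.951, -0.002, 0.001]
force: [2.1, -10.4, 10.2]
gripper_width: 0.17
grip_force: 20.4
```

Call:
arm_command(commands=[0, 0, 0, 0, 40, 0, 0, 0, 0, 60, 0, 0, 0, 0, 60])

```text
clock: 20.38
eef_pos: [0.5869, 0.2985, 0.0483]
ee_rot: [-0.309, 0.951, 0.0, 0.0]
force: [0.9, 0.3, 0.1]
gripper_width: 0.599
grip_force: 0.0
```

Call:
arm_command(commands=[0, 0, 0.3, 0, 60, 0, 0, 0.7, 0, 60, 0, 0, 1, 0, 60, -0.2, -0.5, 1, 0, 60, -0.4, -1, 1, 0, 60])

```text
clock: 21.0
eef_pos: [0.5462, 0.1976, 0.1483]
ee_rot: [-0.309, 0.951, 0.0, 0.0]
force: [1.5, -1.9, 0.7]
gripper_width: 0.6
grip_force: 0.0
```

Call:
arm_command(commands=[0, -0.5, 0.5, 0, 60, 0, -1, 0.8, 0, 60, 0, -1, 0.8, 0, 60])

```text
clock: 21.38
eef_pos: [0.5483, 0.0942, 0.2301]
ee_rot: [-0.306, 0.952, -0.001, 0.001]
force: [-0.4, 0.7, -0.1]
gripper_width: 0.597
grip_force: 0.0
```

Run:
```python
from h import *
st()
a=np.radians(-11.2);c,s=np.cos(a),np.sin(a);O=np.array([.4507,.2642]);W=np.array([[c,-s],[s,c]])
cr=[]
for n in ("scene","top"):
    p,d,K,R,t=cap(n);X=cloud(d,K,R,t);hsv=cv2.cvtColor(p,cv2.COLOR_BGR2HSV);ok=d>0
    L=(X[...,:2]-O)@W;reg=ok&(L[...,0]>-.06)&(L[...,0]<.2)&(abs(L[...,1])<.12)
    red=cv2.inRange(hsv,(0,160,60),(8,255,255))+cv2.inRange(hsv,(173,160,60),(180,255,255))>0
    q=L[red&reg&(X[...,2]>.045)]; l=cv2.fitLine(q.astype(np.float32),cv2.DIST_HUBER,0,.01,.01).ravel() if len(q)>10 else None;print(n,"lever in dock frame",l, "deg",np.degrees(np.arctan2(l[1],l[0])) if l is not None else 0)
    b=cv2.inRange(hsv,(100,110,20),(128,255,255))>0
    m=b&reg&(abs(X[...,2]-.084)<.006)&(abs(L[...,0])<.05);q=L[m]
    if len(q)>10: print("rim",len(q),cv2.minAreaRect(q.astype(np.float32)*1000),np.median(X[m][:,2]))
    u,v=proj([.5,.25,.05],K,R,t).astype(int);cr.append(cv2.resize(p[v-38:v+37,u-50:u+50],(400,300),interpolation=cv2.INTER_CUBIC))
cv2.imwrite("pics/f.png",np.hstack(cr))
```

```text
t 21.38 tcp [0.5483 0.0942 0.2301] closing deg 125.6 tz [ 0.003 -0.001 -1.   ] w 0.597 gf 0.0 F [-0.4  0.7 -0.1] j [ 0.61  0.51 -1.1   1.76  0.5   1.17  1.55]
scene lever in dock frame [0.69444036 0.71955025 0.10550743 0.03130003] deg 46.017357
rim 96 ((-0.09383964538574219, -2.2133312225341797), (54.58507537841797, 46.28144073486328), 2.436434507369995) 0.08417909990191372
top lever in dock frame [0.6925234  0.7213954  0.10332081 0.02914871] deg 46.169804
rim 82 ((0.4583740234375, -2.6201858520507812), (48.42490768432617, 55.056278228759766), 89.37176513671875) 0.08355764821516165
```

View pics/f.png

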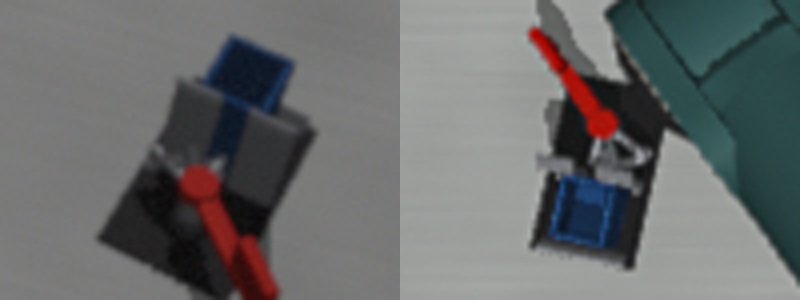

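The lever reads 46° past the dock's +x, about 1.59 rad, and the cup's back appears to be against the uprights. One close numeric check from the wrist camera before handing in.

Run:
```python
from h import *
a=np.radians(-11.2);c,s=np.cos(a),np.sin(a);O=np.array([.4507,.2642]);W=np.array([[c,-s],[s,c]])
p,d,K,R,t=cap("wrist");X=cloud(d,K,R,t);hsv=cv2.cvtColor(p,cv2.COLOR_BGR2HSV);ok=d>0
L=(X[...,:2]-O)@W;reg=ok&(L[...,0]>-.06)&(L[...,0]<.2)&(abs(L[...,1])<.12)
b=cv2.inRange(hsv,(100,110,20),(128,255,255))>0
m=b&reg&(abs(X[...,2]-.084)<.005)&(abs(L[...,0])<.05);q=L[m];print(len(q))
if len(q)>10: print(cv2.minAreaRect(q.astype(np.float32)*1000),np.median(X[m][:,2]))
q=L[reg&~b&(X[...,2]>.094)&(X[...,2]<.102)&(abs(L[...,0]-.035)<.02)]
if len(q)>10:print("flare",np.percentile(q,[3,50,97],axis=0).round(4)); l=cv2.fitLine(q.astype(np.float32),cv2.DIST_HUBER,0,.01,.01).ravel();print(l)
```

```text
1182
((0.38690185546875, -6.383369445800781), (48.66997528076172, 55.511104583740234), 89.27262115478516) 0.08345022910608976
flare [[ 0.0346 -0.0416]
 [ 0.0376 -0.0118]
 [ 0.04    0.0391]]
[ 0.00393838  0.99999225  0.03752203 -0.0024952 ]
```

```bash
python3 -c "
from bench import close_job;print(close_job())"
```

```text
the job is handed in; nothing more can be done
None
```

The job is handed in: I stood the cup on the mat, regripped it and seated it upright in the dock, with the lever swung to about 1.59 rad and the cup drawn to within about 1 mm of home against the uprights, though it sits roughly 5 mm off-centre to the dock's -y, at the edge of the tongue's play.

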